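# Pack a lab kit tray and peel off a cover for it

## Task

Lay the flat T-shaped bracket down in the matching recess of the wooden kit tray and let go of it. Then take the top white cover of the stuck stack by the rib at its corner and peel it: lift that corner first, by some 2 cm or more, while the opposite corner still rests on the stack, so that the rest of the stack stays where it is on the table. Finish while holding the cover still in the gripper, level, centred over the kit tray with its long side along the tray's, about 5 to 20 cm above the tray and touching nothing; leave the tumbler, the coil and the knife switch alone.

Things in the scene. Friction and masses are not known exactly. Their poses are not given: they have to be found in the camera images.
- bracket_mid (a point): centre of the loose flat aluminium T bracket (mid length, half-way up; it starts lying flat on the table). 110 mm long along its x, 8 mm thick, about 80 g. Stem 20 mm wide from x = -55 to +25 mm, head 44 mm wide from x = +25 to +55 mm; centre of mass near x = +10 mm. z up
- bracket: the same T bracket as a whole; origin and axes as bracket_mid
- kit: plywood kit tray, 170 mm along its x, 120 mm along its y, 20 mm high, immovable; origin at the centre of its underside, z up. Its recess is 10 mm deep (floor 10 mm above the table) and open upwards: a stem channel 26 mm wide from x = -58 to -20 mm, a finger bay 86 mm wide from x = -20 to +22 mm, a head pocket 50 mm wide from x = +22 to +58 mm. The seated bracket has its centre over the tray's centre, 14 mm above the table, its head towards the tray's +x
- stack: rest of the stack: nested white covers 170 x 120 mm on a dark steel base 190 x 140 x 8 mm, loose, 0.9 kg; origin under the base's centre, x along its long side, z up. The top cover rests 29 mm above it, held near its corners by four spring catches of about 3 N that let go after 3 mm: lifted level it may bring the stack along; tipped about the corner opposite the rib it needs about 4 N
- cover_mid (a point): centre of the top cover's panel; loose formed white plastic cover, 170 mm along its x, 120 mm along its y, panel 3 mm thick (underside 29 mm above the table on the stack), a skirt 11 mm deep below the panel, about 50 g. Axes: x long side, z up; starts aligned with stack
- cover: the same cover as a whole; origin at the centre of the panel's underside, 1.5 mm below cover_mid, same axes
- cover_rib (a point): centre of the upright grip rib on top of the cover at its +x, +y corner, at x = +66, y = +44, z = +13.5 mm from cover_mid. The rib is 12 mm thick, 26 mm long along the cover's diagonal (0.615 rad from the cover's x towards its y) and stands 24 mm up from the panel's top
- cover_far (a point): point on the cover at the corner opposite the rib, at x = -80, y = -55 mm from cover_mid, mid panel
- tumbler: bystander: open steel tumbler, 72 mm wide, 85 mm high; origin under its centre
- coil: bystander: upright copper coil on a black block 75 x 75 x 35 mm, 118 mm high in all; origin under its centre
- switch: bystander: knife switch on a wooden block 70 x 140 x 25 mm, 68 mm high in all; origin under its centre
Not all that is in view belongs to the job. What is shaped like the cover but red or yellow is not meant.

How it is judged (in metres and radians):
On the way, in this order (a step that is already met when the one before it is completed fails the run):
1. the bracket lies flat in its recess, let go (x of bracket_mid in the frame of kit between -0.006 and 0.006 m and y of bracket_mid in the frame of kit between -0.006 and 0.006 m and z of bracket_mid in the frame of kit between 0.011 and 0.0165 m and angle between bracket_mid's own z axis and vertical below 0.08 rad and angle between the x axis of bracket_mid and the x axis of kit, either way round below 0.2 rad and contact force between the fingers and bracket below 0.05 N), for 0.2 s.
2. the cover's rib corner is lifted by 15 mm or more while its opposite corner is still within 8 mm of its rest on the stack (z of cover_rib in the frame of stack above 0.059 m and z of cover_far in the frame of stack below 0.0385 m and contact force between the fingers and cover above 0.5 N), for 0.05 s.
At the end, for the whole second after the job is handed in: Bracket flat in the recess (6 mm, 0.2 rad), let go; cover held still by the fingers, panel 60 to 240 mm above the table, within 0.2 rad of level and of the tray's long side, centred within 40 mm over the tray, touching nothing else; rest of the stack flat, within 30 mm of its start (all of step 1 and contact force between the fingers and cover above 0.5 N and height (world z) of cover_mid between 0.06 and 0.24 m and horizontal distance between cover_mid and kit below 0.04 m and angle between cover_mid's own z axis and vertical below 0.2 rad and angle between the x axis of cover_mid and the x axis of kit, either way round below 0.2 rad and linear speed of cover below 0.03 m/s and contact force between cover and kit below 0.05 N and contact force between cover and stack below 0.05 N and contact force between cover and bracket below 0.05 N and height (world z) of stack below 0.004 m and angle between stack's own z axis and vertical below 0.05 rad and distance of stack from where it was at the start of the episode below 0.03 m); the arm keeps its last pose, push and grip.
It fails at once if the rest of the stack is lifted more than 12 mm, tipped more than 0.12 rad or shifted more than 30 mm (height (world z) of stack above 0.012 m or angle between stack's own z axis and vertical above 0.12 rad or distance of stack from where it was at the start of the episode above 0.03 m).
It fails at once if a bystander is shifted by more than 25 mm (distance of any of tumbler, coil, switch from where it was at the start of the episode above 0.025 m).
It also fails if it takes over 56 s, if anything falls off the work surface, if the arm or the gripper's body presses on something with over 40 N, if the wrist force passes 120 N, or if a joint passes its speed limit or range.

## Robot

A 6-joint arm with a two-finger parallel gripper is mounted at the origin on the work surface. World frame = base frame: x ahead of the robot, y to its left, z up, the work surface at z = 0. Lengths are in mm, angles in degrees, forces in N, time in s.
With the tool pointing down it reaches from about 350 to 850 mm from the base axis. Payload 8.1 kg.
Tool frame: the origin (TCP) lies midway between the tips of the shut fingers; the grasp point (between the pads) lies 19 mm behind it (r.pinch_z is the distance from the TCP to the grasp point, in mm); z points along the fingers, y is the line along which they close (so a half turn about z gives the same grasp; the last joint's range is limited). The gripper opens to 85 mm and grips with 20 to 120 N. Pads are 22 mm wide; open, the fingers measure 114 mm over their backs; the gripper's body (76 mm by 85 mm) begins 54 mm behind the grasp point. The pads swing forward as they close: fully open they stand 13 mm farther back than shut.
Start: joints at [67.414, 7.471, 85.268, -0, 87.261, -4.893], TCP at [182.328, 571.631, 231.292] pointing down, gripper open.
Joint ranges: [-169.43, 169.43], [-51.17, 129.36], [1.28, 143.12], [-76.62, 256.62], [0, 156.53], [-152.29, 152.29]. Speed limits (degrees/s): [136.94, 136.94, 159.86, 180, 180, 180].

## Interface

Orientations are given as [roll, pitch, yaw] about the fixed x, y, z axes, in that order (R = Rz(yaw) Ry(pitch) Rx(roll)).
In Python, from bench import sensors, optics, job, r gives the robot as it stands.
- The arm moves only by the tool play_rows, never from a script. Its argument "motion" is a list that holds one entry, the list of rows, each a list of 6 numbers: the shift along the tool's x, y, z in cm, then the turn, a rotation vector about the tool's x, y, z in degrees. In form: [[[x, y, z, ax, ay, az], ...]]. A call has 1 to 5 rows; each row is the pose to reach, as a shift and turn from the pose commanded when the call began, along the tool's axes at that moment; what a row does not reach only later rows make up. A row lasts 1/10 s, in which the tool goes at most 50 mm and 8.59 degrees, less where a joint would pass 70% of its speed; a pose out of reach is approached as far as the arm can. A call with a gripper value outside its range is refused whole. "jaw" is the opening, from 0 (shut) to 1 (fully open), set as the call begins (left out, the last holds). The fingers move at their own pace and stop on an object; "squeeze" is the grip in N (left out, the last holds). Time passes only in rows, so rows that repeat a pose let the fingers close. It gives the time, the measured TCP pose, the force, the opening and the grip force at its end, in the units of the state.
- sensors.sense(): the state, without advancing time (a new reading comes with each control period).
- optics.snapshot(name): name is "scene" or "top" or "wrist"; returns a dict with "pixels" (384x512x3 uint8, red, green, blue), "mtx" (3x3 intrinsics, pixels), "R" (3x3) and "t" (3): a world point X has camera coordinates R X + t; the wrist camera has in their place "T_tool_cam" (4x4, takes a point from camera to tool coordinates, whose origin is the TCP and whose axes are the flange's). Camera axes: x right, y down, z forward; pixel columns grow to the right and rows downward; lengths in mm; the calibration is good to about 2 mm. The wrist camera is an equidistant fisheye: a pixel r from the principal point sees the ray r / f radians off the axis. A picture is of the moment at which its call begins: read the wrist's pose just before it. There is no depth.
- job.hand_in(): hands the job in; it is judged then, once.
The state is a dict: "time": time; "joint_pos": joint angles; "qd": joint speeds; "joint_efforts": joint torques, N m; "tool_pos": TCP position; "tcp_rot": TCP orientation; "ft_force": force on the tool from outside, world axes, zero at the start; "wrist_torque": the same for the moment, N m; "finger_gap": finger opening in mm; "grip_force": force on a finger pad.
Only numpy, scipy, OpenCV 4.12 (cv2) and the standard library are available. Lean on these libraries where they do the work, as an engineer would, in place of code of your own. Each camera call takes 0.05 s, during which the arm holds its last target. There are 200 camera calls.

## Working session

There is one attempt and no reset: what is moved stays moved. The work goes in short steps, Python scripts to look and compute and a tool call to move; the robot and the scene stay as the last step left them, time stands still between calls to the robot, and variables do not carry over. Pictures are saved under pics/ and viewed, at most 11 in all, crops included, and the job is handed in when it is done.

Besides the shell and the picture viewer there is one more tool, called after "Request:" as name(argument=value, ...) on one line, values as JSON. play_rows: Moves the arm, as the interface text tells. Its arguments: {"type":"object","properties":{"motion":{"type":"array","items":{"type":"array","items":{"type":"array","items":{"type":"number"}}}},"jaw":{"type":"number"},"squeeze":{"type":"number"}},"required":["motion"]}

```bash
mkdir -p pics; ls; python3 - <<'E'
from bench import sensors, optics, job, r
import cv2, pickle
for n in ("scene","top"):
    s=optics.snapshot(n); pickle.dump(s,open(n+".pkl","wb"))
    cv2.imwrite(f"pics/{n}0.png",s["pixels"][:,:,::-1]); print(n,s["mtx"],s["R"],s["t"])
print(sensors.sense())
E
```

```text
pics
scene [[381.87762752   0.         254.18586272]
 [  0.         381.87762752 192.06236543]
 [  0.           0.           1.        ]] [[-0.13892066  0.99030192 -0.00177485]
 [ 0.59886484  0.08258177 -0.79658092]
 [-0.78870904 -0.11172444 -0.60452932]] [  57.24861056 -244.53365571 1630.38620441]
top [[364.00248471   0.         248.20627287]
 [  0.         364.00248471 192.24984748]
 [  0.           0.           1.        ]] [[-0.01165914 -0.99981356  0.01539171]
 [-0.98249502  0.00859239 -0.18609059]
 [ 0.18592364 -0.01729193 -0.98241203]] [   9.78761769  532.20700406 1137.44229332]
{'time': 0.1, 'joint_pos': array([ 6.74151888e+01,  7.51155211e+00,  8.53222433e+01,  8.58031432e-04,
        8.72605493e+01, -4.89331267e+00]), 'qd': array([ 0.05059877, -0.03122934, -0.09538397,  0.00697016, -0.05397692,
        0.0179978 ]), 'joint_efforts': array([ 2.07490717e-03, -5.70954537e+01, -5.01940441e+01, -1.25782435e-04,
        8.12237238e-03,  7.83350856e-05]), 'tool_pos': array([182.12560041, 571.18576757, 230.3489128 ]), 'tcp_rot': array([-1.79906072e+02, -8.90152286e-03,  1.62308452e+02]), 'ft_force': array([ 0.2726935 , -0.01961206,  1.29917118]), 'wrist_torque': array([-0.00772881,  0.03909323,  0.02098761]), 'grip_force': 0.0, 'finger_gap': 85.27863624813105}
```

View pics/top0.png

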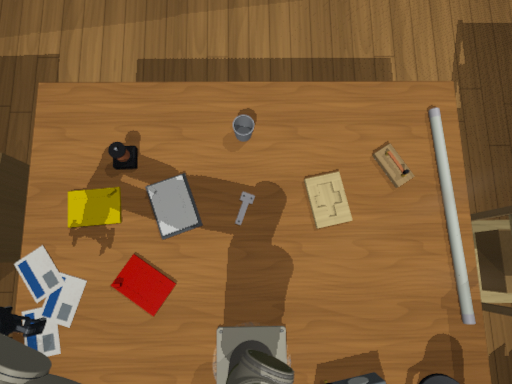

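View pics/scene0.png

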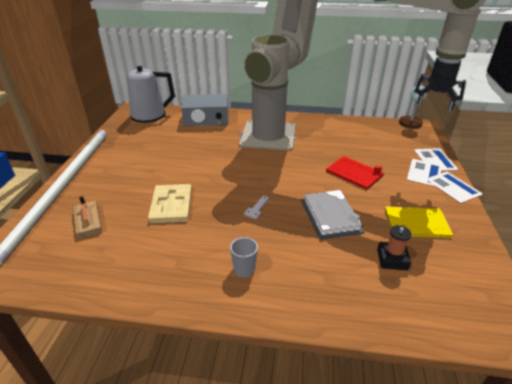

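The top view shows candidates for the cover: white/grey on dark base (174,206), red (144,284), yellow (94,207), plus paper cards at (50,290). By the description I choose the one at (174,206). The bracket is at (245,207), the kit at (328,199), the tumbler at (244,127), the coil at (123,155) and the switch at (393,164). Next is a close crop to check.

```bash
python3 - <<'E'
import pickle,cv2,numpy as np
p=pickle.load(open("top.pkl","rb"))["pixels"][:,:,::-1]
a=cv2.resize(p[165:245,140:205],None,fx=6,fy=6,interpolation=cv2.INTER_CUBIC)
k=cv2.resize(p[165:245,300:360],None,fx=6,fy=6,interpolation=cv2.INTER_CUBIC)
cv2.imwrite("pics/crop1.png",np.hstack([a,k]))
E
```

```text
(no output)
```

View pics/crop1.png

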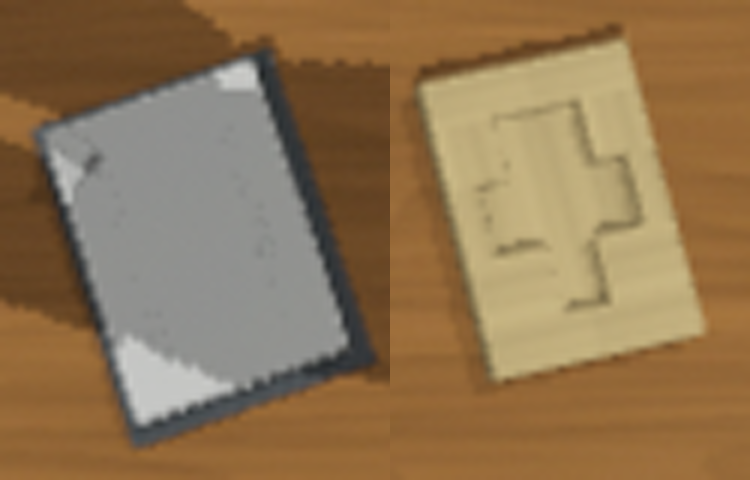

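The left crop has the rib at the cover's upper-left corner, top px (153,191), so the white stack is the one wanted. The right crop has the head pocket at the upper end, so the kit's +x points up-left.

```bash
cat > h.py <<'E'
import numpy as np, cv2, pickle
from scipy.spatial.transform import Rotation as Ro
def ray(s,uv,z):
    uv=np.atleast_2d(uv).astype(float); K=s["mtx"]
    d=np.c_[(uv[:,0]-K[0,2])/K[0,0],(uv[:,1]-K[1,2])/K[1,1],np.ones(len(uv))]
    if "tool" in s:   # wrist fisheye; s["tool"]=(pos,rpy)
        rr=np.hypot(d[:,0],d[:,1]); k=np.where(rr>1e-9,np.sin(rr)/np.maximum(rr,1e-9),1)
        d=np.c_[d[:,0]*k,d[:,1]*k,np.cos(rr)]
        T=np.eye(4); T[:3,:3]=Ro.from_euler("xyz",s["tool"][1],degrees=True).as_matrix(); T[:3,3]=s["tool"][0]
        W=T@s["T_tool_cam"]; c=W[:3,3]; d=d@W[:3,:3].T
    else:
        c=-s["R"].T@s["t"]; d=d@s["R"]
    return (c+d*((z-c[2])/d[:,2])[:,None])[:,:2]
def wrist(name):
    from bench import sensors,optics
    st=sensors.sense(); s=optics.snapshot("wrist"); s["tool"]=(st["tool_pos"],st["tcp_rot"])
    pickle.dump(s,open(name+".pkl","wb")); cv2.imwrite(f"pics/{name}.png",s["pixels"][:,:,::-1]); return s
def blob(mask,near):
    n,l,st,c=cv2.connectedComponentsWithStats(mask.astype(np.uint8))
    ok=[i for i in range(1,n) if st[i,4]>40]
    i=min(ok,key=lambda i:np.hypot(*(c[i]-near))); return l==i
def rect(P):
    (c,(w,h),a)=cv2.minAreaRect(P.astype(np.float32))
    if w<h: a+=90;w,h=h,w
    return np.round(c,1),round(w,1),round(h,1),round((a+90)%180-90,1)
E
python3 - <<'E'
from h import *
s=pickle.load(open("top.pkl","rb")); p=s["pixels"]; hsv=cv2.cvtColor(p,cv2.COLOR_RGB2HSV); H,S,V=cv2.split(hsv)
g=(S<60)&(V>105)
for n,m,near,z in (("cover",g,(174,206),32),("bracket",g,(245,207),8),("kit",(S<130)&(V>140)&(H>12),(328,199),20)):
    b=blob(m,near); ys,xs=np.nonzero(b); P=ray(s,np.c_[xs,ys],z)
    print(n,len(xs),rect(P),P.mean(0).round(1), xs.min(),xs.max(),ys.min(),ys.max())
E
```

```text
cover 1929 (array([497.7, 254.9]), 175.1, 122.5, 19.6) [496.1 254.3] 146 197 175 235
bracket 262 (array([485.3,  21.2]), 110.1, 44.8, -19.0) [493.6  18.4] 235 254 192 224
kit 1848 (array([ 512.3, -263.2]), 172.7, 122.8, 12.2) [ 511.4 -263. ] 305 352 171 228
```

```bash
cat >> h.py <<'E'
def go(p,yaw,st=None):
    from bench import sensors
    st=st or sensors.sense(); R0=Ro.from_euler("xyz",st["tcp_rot"],degrees=True)
    R1=Ro.from_euler("xyz",[180,0,yaw],degrees=True)
    print("shift cm",(R0.inv().apply(np.array(p)-st["tool_pos"])/10).round(2),"turn",(R0.inv()*R1).as_rotvec(degrees=True).round(2))
E
python3 -c "
from h import *
go([470,20,200],161)"
```

```text
shift cm [-44.18 -43.76   3.1 ] turn [-0.09 -0.01  1.31]
```

Request:
play_rows(motion=[[[-3.5,-3.5,0.25,0,0,0.1],[-7,-7,0.5,0,0,0.2],[-10.5,-10.5,0.75,0,0,0.3],[-14,-14,1,0,0,0.4],[-17.5,-17.4,1.25,0,0,0.5]]])

```text
time: 0.6
tool_pos: [296.4, 350.8, 218.2]
tcp_rot: [-180.0, -0.0, 161.8]
ft_force: [1.0, 0.6, -0.3]
finger_gap: 85.3
grip_force: 0.0
```

Request:
play_rows(motion=[[[-3.5,-3.5,0.25,0,0,0.1],[-7,-7,0.5,0,0,0.2],[-10.5,-10.5,0.75,0,0,0.3],[-14,-14,1,0,0,0.4],[-17.5,-17.4,1.25,0,0,0.5]]])

```text
time: 1.1
tool_pos: [408.4, 130.7, 206.1]
tcp_rot: [180.0, 0.0, 161.3]
ft_force: [1.6, 1.2, 0.0]
finger_gap: 85.5
grip_force: 0.0
```

Request:
play_rows(motion=[[[-3.1,-3,0.2,0,0,0.1],[-6.2,-6,0.4,0,0,0.2],[-9.2,-9,0.6,0,0,0.3],[-9.2,-9,0.6,0,0,0.3],[-9.2,-9,0.6,0,0,0.3]]])

```text
time: 1.6
tool_pos: [466.1, 17.2, 199.7]
tcp_rot: [-180.0, -0.1, 160.9]
ft_force: [0.0, 0.3, 0.5]
finger_gap: 85.4
grip_force: 0.0
```

```bash
python3 -c "
from h import *
s=wrist('w1'); print(s['tool'],s['mtx'],s['T_tool_cam'])"
```

```text
(array([466.13475461,  17.21585569, 199.69266914]), array([-1.79995605e+02, -8.91249233e-02,  1.60859931e+02])) [[297.31863964   0.         255.15000261]
 [  0.         297.31863964 193.32570012]
 [  0.           0.           1.        ]] [[ 5.16318568e-04 -9.59222378e-01 -2.82652017e-01  7.15908175e+01]
 [ 9.99999867e-01  4.97696741e-04  1.37683953e-04  1.35329238e-01]
 [ 8.60545864e-06 -2.82652050e-01  9.59222507e-01 -1.41972649e+02]
 [ 0.00000000e+00  0.00000000e+00  0.00000000e+00  1.00000000e+00]]
```

View pics/w1.png

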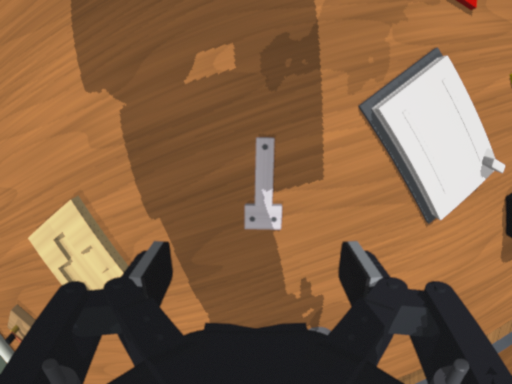

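The wrist view shows the bracket at (263,185), head down (world +x), between the fingers. The stack with its rib is at (492,164) and the kit at lower left.

```bash
python3 -c "
from h import *
s=pickle.load(open('w1.pkl','rb')); hsv=cv2.cvtColor(s['pixels'],cv2.COLOR_RGB2HSV); H,S,V=cv2.split(hsv)
b=blob((S<70)&(V>90),(263,185)); ys,xs=np.nonzero(b); print(xs.min(),xs.max(),ys.min(),ys.max())
P=ray(s,np.c_[xs,ys],8); c,w,h,a=rect(P); print(c,w,h,a)
u=np.array([np.cos(np.radians(a)),np.sin(np.radians(a))]); t=c+4*u
go([*t,60],180+a); go([*t,2],180+a)
"
```

```text
244 281 137 229
[484.5  21.1] 111.3 44.8 -19.8
shift cm [-2.08  0.88 13.98] turn [ 0.   -0.08  0.75]
shift cm [-2.08  0.88 19.78] turn [ 0.   -0.08  0.75]
```

Request:
play_rows(motion=[[[-0.5,0.2,3.5,0,0,0.2],[-1,0.4,7,0,0,0.4],[-1.6,0.7,11,0,0,0.8],[-2.1,0.9,14,0,0,0.8],[-2.1,0.9,14,0,0,0.8]]], jaw=0.6)

```text
time: 2.15
tool_pos: [485.1, 21.4, 55.7]
tcp_rot: [-179.9, -0.5, 160.3]
ft_force: [-1.3, -0.3, 0.6]
finger_gap: 51.3
grip_force: 0.0
```

```bash
python3 -c "
from h import *
go([488.3,19.7,2.5],160.2)"
```

```text
shift cm [-0.41 -0.04  5.32] turn [-0.12 -0.48  0.13]
```

Request:
play_rows(motion=[[[0,0,2.5,0,0,0],[0,0,5,0,0,0],[0,0,5.3,0,0,0],[0,0,5.3,0,0,0]]])

```text
time: 2.55
tool_pos: [489.1, 20.3, 8.3]
tcp_rot: [-180.0, -0.0, 160.3]
ft_force: [0.4, -0.6, 0.9]
finger_gap: 51.3
grip_force: 0.0
```

```bash
python3 -c "
from h import *
go([488.3,19.7,2.5],160.2)"
```

```text
shift cm [ 0.06 -0.09  0.58] turn [-0.   -0.01  0.07]
```

Request:
play_rows(motion=[[[0.05,-0.1,0.55,0,0,0],[0.05,-0.1,0.55,0,0,0]]])

```text
time: 2.75
tool_pos: [489.1, 18.9, 2.9]
tcp_rot: [180.0, 0.1, 160.2]
ft_force: [-1.0, -0.1, -0.6]
finger_gap: 51.3
grip_force: 0.0
```

Request:
play_rows(motion=[[[0,0,0,0,0,0],[0,0,0,0,0,0],[0,0,0,0,0,0],[0,0,0,0,0,0],[0,0,0,0,0,0]]], jaw=0.0, squeeze=40)

```text
time: 3.25
tool_pos: [489.0, 18.8, 2.6]
tcp_rot: [180.0, 0.1, 160.2]
ft_force: [-1.4, 0.8, 6.9]
finger_gap: 18.5
grip_force: 39.4
```

Request:
play_rows(motion=[[[0,0,-2,0,0,0],[0,0,-6,0,0,0],[0,0,-10,0,0,0],[0,0,-12,0,0,0],[0,0,-12,0,0,0]]])

```text
time: 3.75
tool_pos: [491.2, 18.7, 126.0]
tcp_rot: [179.9, 0.4, 160.2]
ft_force: [0.6, -0.2, -0.3]
finger_gap: 18.4
grip_force: 39.5
```

```bash
python3 -c "
from h import *
go([430,-240,150],195)"
```

```text
shift cm [ -3.02 -26.41  -2.44] turn [-1.00e-02  4.20e-01 -3.48e+01]
```

```bash
python3 -c "
from h import *
go([590,-250,200],192.2)"
```

```text
shift cm [-18.45 -21.92  -7.32] turn [  0.     0.42 -32.  ]
```

Request:
play_rows(motion=[[[-3,-3.6,-1.2,0,0,-5.3],[-6,-7.2,-2.4,0,0,-10.6],[-9,-10.8,-3.6,0,0,-16],[-12,-14.4,-4.8,0,0,-21.3],[-15,-18,-6,0,0,-26.6]]])

```text
time: 4.25
tool_pos: [568.2, -202.8, 180.3]
tcp_rot: [179.9, -0.1, -173.0]
ft_force: [0.8, 1.3, -0.8]
finger_gap: 18.6
grip_force: 39.5
```

```bash
python3 -c "
from h import *
go([590,-250,200],192.2)"
```

```text
shift cm [-1.58 -4.95 -1.98] turn [ 0.08 -0.11 -5.18]
```

Request:
play_rows(motion=[[[-0.8,-2.5,-1,0,0,-2.6],[-1.6,-4.9,-2,0,0,-5.2],[-1.6,-4.9,-2,0,0,-5.2],[-1.6,-4.9,-2,0,0,-5.2],[-1.6,-4.9,-2,0,0,-5.2]]])

```text
time: 4.75
tool_pos: [589.4, -246.8, 200.0]
tcp_rot: [179.9, -0.1, -168.0]
ft_force: [-0.5, 0.2, -1.8]
finger_gap: 18.3
grip_force: 39.5
```

```bash
python3 -c "
from h import *
s=wrist('w2'); print(s['tool'])"
```

```text
(array([ 589.37850216, -246.77863841,  200.00131176]), array([ 1.79883075e+02, -1.17990040e-01, -1.68001201e+02]))
```

View pics/w2.png

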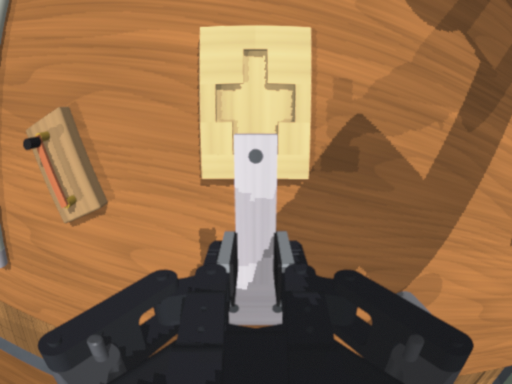

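The bracket is held straight, stem end at (256,134), head toward the robot's far side. The tray is at (256,103) with its head pocket down-image, which matches the bracket's direction.

```bash
python3 -c "
from h import *
s=pickle.load(open('w2.pkl','rb')); p=s['pixels']; hsv=cv2.cvtColor(p,cv2.COLOR_RGB2HSV); H,S,V=cv2.split(hsv)
b=blob((S<145)&(S>60)&(V>140)&(H>18),(256,103)); ys,xs=np.nonzero(b); print(xs.min(),xs.max(),ys.min(),ys.max(),len(xs))
P=ray(s,np.c_[xs,ys],20); print(rect(P)); c,w,h,a=rect(P)
# bracket stem edges
pos,rpy=s['tool']; R=Ro.from_euler('xyz',rpy,degrees=True)
zt=pos[2]+5.4
m=(S<50)&(V>100); E=[]
for row in (170,180,190,200,210):
    x=np.nonzero(m[row,225:290])[0]+225; E.append([x.min(),row]); E.append([x.max()+1,row])
col=np.nonzero(m[110:170,245])[0]+110; E.append([245,col.min()]); E.append([265,(np.nonzero(m[110:170,265])[0]+110).min()])
Q=ray(s,E,zt); T=R.inv().apply(np.c_[Q,np.full(len(Q),zt)]-pos); print(np.c_[E,T.round(1)])
"
```

```text
199 310 26 178 14705
(array([ 511.4, -263.4]), 169.7, 119.7, 12.1)
[[234.  170.   42.7  -9.9  -5.3]
 [277.  170.   42.7  10.3  -5.3]
 [234.  180.   37.9 -10.   -5.3]
 [277.  180.   37.9  10.4  -5.3]
 [235.  190.   33.   -9.6  -5.4]
 [277.  190.   33.   10.5  -5.3]
 [235.  200.   27.9  -9.7  -5.4]
 [276.  200.   27.9  10.1  -5.3]
 [235.  210.   22.8  -9.8  -5.4]
 [276.  210.   22.8  10.2  -5.3]
 [245.  134.   59.6  -4.7  -5.3]
 [265.  134.   59.6   4.5  -5.3]]
```

```bash
python3 -c "
from h import *
go([516.1,-262.6,60],192.1)"
```

```text
shift cm [ 7.49 -0.06 14.04] turn [ 0.1  -0.1  -0.07]
```

Request:
play_rows(motion=[[[2,0,3,0,0,0],[4,0,6.5,0,0,0],[6,0,10.5,0,0,0],[7.5,-0.05,14,0,0,0],[7.5,-0.05,14,0,0,0]]])

```text
time: 5.3
tool_pos: [511.0, -260.6, 55.1]
tcp_rot: [179.5, -0.5, -168.0]
ft_force: [-0.7, 1.0, -2.1]
finger_gap: 18.4
grip_force: 39.5
```

Request:
play_rows(motion=[[[0,0,0,0,0,0],[0,0,0,0,0,0],[0,0,0,0,0,0]]])

```text
time: 5.6
tool_pos: [519.5, -264.9, 64.8]
tcp_rot: [-179.8, 0.2, -168.0]
ft_force: [-0.7, 0.1, -0.8]
finger_gap: 18.7
grip_force: 39.5
```

```bash
python3 -c "
from h import *
go([516.1,-262.6,26],192.1)"
```

```text
shift cm [0.3  0.31 3.88] turn [-0.19  0.21 -0.05]
```

Request:
play_rows(motion=[[[0,0,1,0,0,0],[0,0,2,0,0,0],[0,0,3,0,0,0],[0,0,3,0,0,0],[0,0,3,0,0,0]]])

```text
time: 6.1
tool_pos: [516.4, -263.8, 30.9]
tcp_rot: [179.9, -0.1, -168.0]
ft_force: [0.3, 0.6, -0.4]
finger_gap: 18.3
grip_force: 39.5
```

Request:
play_rows(motion=[[[0,0,0,0,0,0],[0,0,0,0,0,0],[0,0,0,0,0,0],[0,0,0,0,0,0],[0,0,0,0,0,0]]])

```text
time: 6.6
tool_pos: [517.1, -264.1, 32.0]
tcp_rot: [-180.0, 0.0, -168.0]
ft_force: [-0.4, -0.1, -1.5]
finger_gap: 18.7
grip_force: 39.5
```

```bash
python3 -c "
from h import *
from bench import sensors; print(sensors.sense()['tool_pos'])
go([516.1,-262.6,13.2],192.1)"
```

```text
[ 517.10344275 -264.13806948   31.99025836]
shift cm [0.07 0.17 1.88] turn [-0.01  0.01 -0.09]
```

Request:
play_rows(motion=[[[0.07,0.17,0.3,0,0,0],[0.07,0.17,0.8,0,0,0],[0.07,0.17,1.3,0,0,0],[0.07,0.17,1.6,0,0,0],[0.07,0.17,1.8,0,0,0]]])

```text
time: 7.1
tool_pos: [515.6, -262.4, 13.1]
tcp_rot: [180.0, -0.0, -168.0]
ft_force: [-0.4, -0.2, -1.1]
finger_gap: 18.4
grip_force: 39.5
```

Request:
play_rows(motion=[[[0,0,0,0,0,0],[0,0,0,0,0,0],[0,0,0,0,0,0]]])

```text
time: 7.4
tool_pos: [516.1, -262.7, 14.1]
tcp_rot: [-180.0, 0.0, -168.0]
ft_force: [-0.2, 1.0, -0.2]
finger_gap: 18.3
grip_force: 39.5
```

Request:
play_rows(motion=[[[0,0,0.1,0,0,0],[0,0,0.1,0,0,0],[0,0,0.1,0,0,0],[0,0,0.1,0,0,0],[0,0,0.1,0,0,0]]], jaw=0.47)

```text
time: 7.9
tool_pos: [516.0, -262.6, 12.9]
tcp_rot: [-180.0, 0.0, -168.0]
ft_force: [1.2, -0.2, 0.7]
finger_gap: 40.4
grip_force: 0.0
```

Request:
play_rows(motion=[[[0,0,-2,0,0,0],[0,0,-5,0,0,0],[0,0,-9,0,0,0],[-3,0,-13,0,0,0],[-7,0,-16,0,0,0]]])

```text
time: 8.4
tool_pos: [584.8, -248.9, 176.1]
tcp_rot: [-179.9, 0.1, -168.1]
ft_force: [0.8, -1.0, 0.1]
finger_gap: 40.3
grip_force: 0.0
```

Request:
play_rows(motion=[[[0,0,0,0,0,0],[0,0,0,0,0,0],[0,0,0,0,0,0]]])

```text
time: 8.7
tool_pos: [583.0, -247.7, 171.0]
tcp_rot: [179.9, -0.1, -168.0]
ft_force: [0.3, -0.3, -0.7]
finger_gap: 40.2
grip_force: 0.0
```

```bash
python3 -c "
from h import *
s=wrist('w3'); print(s['tool'])
go([497.7,254.9,230],235)"
```

```text
(array([ 583.04542194, -247.69458747,  170.98488988]), array([ 1.79900412e+02, -1.45045581e-01, -1.67990065e+02]))
shift cm [-2.1  50.94 -5.83] turn [  0.18  -0.11 -43.02]
```

View pics/w3.png

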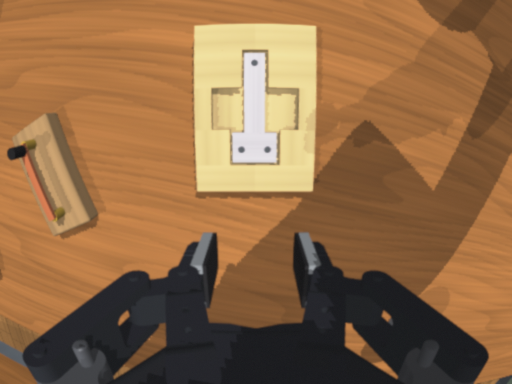

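The bracket lies flush in its recess at (254,110). On to the cover.

```bash
python3 -c "
from h import *
s=pickle.load(open('top.pkl','rb')); print(ray(s,[[123,157],[133,165],[244,137]],0),ray(s,[[118,150]],118))
go([550,300,220],235)"
```

```text
[[669.11564001 433.52713224]
 [640.38486566 397.89986466]
 [738.72620908  15.90546668]] [[657.20701515 410.59070455]]
shift cm [-8.16 54.27 -4.84] turn [  0.18  -0.11 -43.02]
```

Request:
play_rows(motion=[[[-0.6,4,-1,0,0,-3],[-1.3,8.5,-2,0,0,-6.5],[-2,13,-3,0,0,-10],[-2.7,17.5,-4,0,0,-13.5],[-3.3,22,-5,0,0,-17]]], jaw=0.6)

```text
time: 9.25
tool_pos: [569.1, -24.8, 221.5]
tcp_rot: [179.9, -0.1, -150.9]
ft_force: [0.2, 0.2, 0.4]
finger_gap: 51.0
grip_force: 0.0
```

```bash
python3 -c "
from h import *
go([550,300,220],235)"
```

```text
shift cm [-14.12  29.32   0.16] turn [  0.12  -0.1  -25.92]
```

Request:
play_rows(motion=[[[-1.8,3.8,0,0,0,-3.5],[-3.8,7.9,0,0,0,-7],[-5.8,12.1,0,0,0,-10.5],[-7.8,16.2,0,0,0,-14],[-9.5,19.7,0,0,0,-17.5]]])

```text
time: 9.75
tool_pos: [556.8, 193.7, 221.2]
tcp_rot: [179.9, -0.1, -133.4]
ft_force: [0.5, 0.4, -0.4]
finger_gap: 51.4
grip_force: 0.0
```

```bash
python3 -c "
from h import *
go([550,300,220],235)"
```

```text
shift cm [-7.26  7.79  0.11] turn [ 0.09 -0.11 -8.36]
```

Request:
play_rows(motion=[[[-2.4,2.6,0,0,0,-3],[-4.8,5.2,0,0,0,-6],[-6.5,7,0,0,0,-8.4],[-7.3,7.8,0,0,0,-8.4],[-7.3,7.8,0,0,0,-8.4]]])

```text
time: 10.25
tool_pos: [551.3, 299.3, 221.4]
tcp_rot: [179.9, -0.1, -125.1]
ft_force: [0.1, -0.2, -0.1]
finger_gap: 51.4
grip_force: 0.0
```

Request:
play_rows(motion=[[[0,0,0,0,0,0],[0,0,0,0,0,0],[0,0,0,0,0,0],[0,0,0,0,0,0]]])

```text
time: 10.65
tool_pos: [552.5, 298.1, 223.0]
tcp_rot: [-180.0, 0.0, -125.2]
ft_force: [0.5, -0.7, -1.2]
finger_gap: 51.2
grip_force: 0.0
```

```bash
python3 -c "
from h import *
s=wrist('w4'); print(s['tool'])"
```

```text
(array([552.46731181, 298.11838622, 222.96116806]), array([-1.79988759e+02,  5.85195239e-03, -1.25175421e+02]))
```

View pics/w4.png

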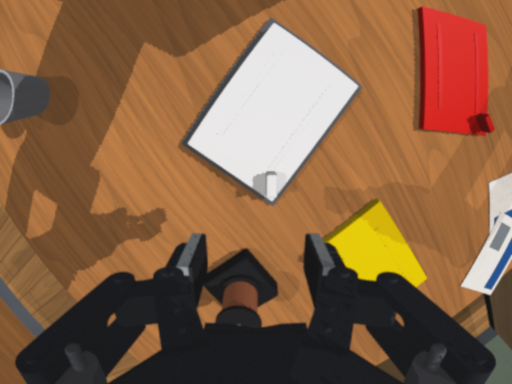

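The white cover is at (272,112), and its rib at (271,184) is upright in the image, so it lines up with the tool's x. The coil is below at (240,285).

```bash
python3 -c "
from h import *
s=pickle.load(open('w4.pkl','rb')); hsv=cv2.cvtColor(s['pixels'],cv2.COLOR_RGB2HSV); H,S,V=cv2.split(hsv)
b=blob((S<45)&(V>110),(272,112)); ys,xs=np.nonzero(b); P=ray(s,np.c_[xs,ys],32)
print(len(xs),rect(P)); c,w,h,a=rect(P); a_=np.radians(a)
q=c+np.array([[np.cos(a_),-np.sin(a_)],[np.sin(a_),np.cos(a_)]])@[66,44]; print('rib from cover',q, a+35.24)
# rib top: brightest in window
win=V[165:205,255:290]; print(win[::3,::2])
t=V[165:205,255:290]>225; np.set_printoptions(linewidth=200)
"
```

```text
16081 (array([496.5, 254.6]), 172.8, 123.7, 19.3)
rib from cover [544.24822953 317.94119179] 54.540000000000006
[[233 234 234 234 234 234 233 228 231 232 232 230 234 234 234 234 234 234]
 [233 233 233 234 234 234 232 231 232 231 230 234 234 234 234 234 234 234]
 [233 233 234 232 228 222 172 163 164 168 209 226 230 232 232 234 234 234]
 [227 192 186 178 167 148 139 162 163 163 168 203 217 217 218 226 233 234]
 [167 166 165 166 166 152 203 231 232 232 231 220 217 217 217 219 231 221]
 [166 166 166 166 166 153 206 231 232 233 231 218 217 217 217 221 209 112]
 [166 166 166 166 166 153 207 231 232 233 230 215 216 217 216 182 102  95]
 [166 166 166 166 166 153 209 231 232 233 230 214 216 215 170  97 106 143]
 [146 163 166 166 166 153 211 231 232 232 230 214 213 154  92 111 151 155]
 [ 70  90 137 163 166 154 211 231 232 232 229 198 139  89 118 152 158 170]
 [101  79  69  88 134 170 213 230 231 232 226 135  86 126 148 163 174 173]
 [116 125 106  87  74  97 159 218 228 216 133  98 138 163 168 168 172 175]
 [176 174 169 154 137 106  95 103 139 115 101 147 172 176 175 170 167 172]
 [178 176 179 177 174 160 128 132 109 114 155 167 173 175 175 174 172 168]]
```

```bash
python3 -c "
from h import *
s=pickle.load(open('w4.pkl','rb'))
P=ray(s,[[266.5,187],[276.5,187],[271.5,175.5],[271.5,199]],56); print(P,P[:2].mean(0),P[2:].mean(0))
go([544.2,317.9,100],234.5)"
```

```text
[[549.72676144 315.04680115]
 [540.89092084 321.2548466 ]
 [538.14042138 307.64819659]
 [552.94542365 329.35496486]] [545.30884114 318.15082388] [545.54292251 318.50158073]
shift cm [-1.12  1.8  12.3 ] turn [-0.01  0.01  0.34]
```

Request:
play_rows(motion=[[[-0.3,0.5,3,0,0,0.3],[-0.6,1,6,0,0,0.3],[-0.9,1.5,9,0,0,0.3],[-1.15,1.8,11.5,0,0,0.3],[-1.15,1.8,12.3,0,0,0.3]]])

```text
time: 11.2
tool_pos: [541.9, 318.0, 96.2]
tcp_rot: [179.8, -0.3, -125.4]
ft_force: [-0.5, 0.4, -1.1]
finger_gap: 51.0
grip_force: 0.0
```

Request:
play_rows(motion=[[[0,0,0,0,0,0],[0,0,0,0,0,0],[0,0,0,0,0,0],[0,0,0,0,0,0],[0,0,0,0,0,0]]])

```text
time: 11.7
tool_pos: [544.7, 318.9, 101.0]
tcp_rot: [-180.0, 0.1, -125.4]
ft_force: [-0.1, 0.1, 0.2]
finger_gap: 50.9
grip_force: 0.0
```

```bash
python3 -c "
from h import *
s=wrist('w5'); print(s['tool'])
p=s['pixels']; V=cv2.cvtColor(p,cv2.COLOR_RGB2GRAY)
cv2.imwrite('pics/w5c.png',cv2.resize(p[100:330,130:390,::-1],None,fx=2,fy=2))
go([544.9,318.1,36],234.5)"
```

```text
(array([544.70281867, 318.94228761, 100.96205367]), array([-1.79950632e+02,  8.70353420e-02, -1.25403878e+02]))
shift cm [ 0.05 -0.07  6.46] turn [-0.04  0.06  0.1 ]
```

View pics/w5c.png

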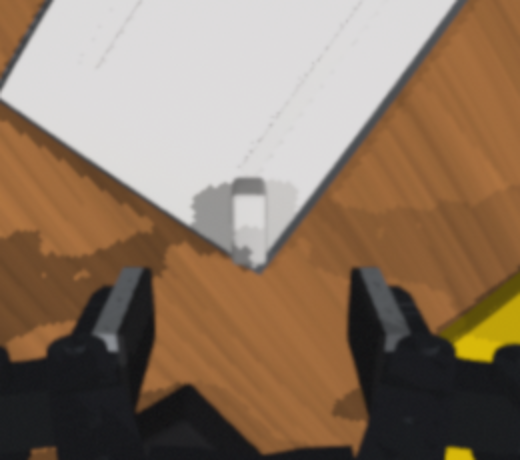

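The rib is centred between the fingers (crop (249,228)); the stack edges are clear of them.

```bash
python3 -c "
from h import *
s=pickle.load(open('w5.pkl','rb')); 
c=lambda x,y:[130+x/2,100+y/2]
P=ray(s,[c(233,228),c(266,228),c(249,193),c(249,262)],56); print(P,P[:2].mean(0))"
```

```text
[[548.41393799 313.7947133 ]
 [539.39142281 320.19381473]
 [536.9243089  306.89104604]
 [551.25272724 327.0416026 ]] [543.9026804  316.99426402]
```

Request:
play_rows(motion=[[[0.05,-0.07,2,0,0,0],[0.05,-0.07,4,0,0,0],[0.05,-0.07,5.5,0,0,0],[0.05,-0.07,6,0,0,0],[0.05,-0.07,6,0,0,0]]])

```text
time: 12.25
tool_pos: [543.7, 317.7, 38.8]
tcp_rot: [180.0, -0.1, -125.4]
ft_force: [-0.2, -0.1, -0.5]
finger_gap: 51.1
grip_force: 0.0
```

Request:
play_rows(motion=[[[0,0,0,0,0,0],[0,0,0,0,0,0],[0,0,0,0,0,0],[0,0,0,0,0,0],[0,0,0,0,0,0]]])

```text
time: 12.75
tool_pos: [544.5, 318.1, 40.2]
tcp_rot: [-180.0, 0.0, -125.4]
ft_force: [0.7, 1.0, 0.4]
finger_gap: 51.1
grip_force: 0.0
```

```bash
python3 -c "
from h import *
go([544.9,318.1,36],234.5)"
```

```text
shift cm [-0.03 -0.03  0.42] turn [-0.02  0.03  0.11]
```

Request:
play_rows(motion=[[[0,0,0.35,0,0,0],[0,0,0.35,0,0,0],[0,0,0.35,0,0,0]]])

```text
time: 13.05
tool_pos: [544.1, 317.9, 35.9]
tcp_rot: [180.0, -0.0, -125.4]
ft_force: [-0.2, 0.4, -0.8]
finger_gap: 51.3
grip_force: 0.0
```

Request:
play_rows(motion=[[[0,0,0,0,0,0],[0,0,0,0,0,0],[0,0,0,0,0,0],[0,0,0,0,0,0],[0,0,0,0,0,0]]], jaw=0.0, squeeze=60)

```text
time: 13.55
tool_pos: [544.5, 318.0, 36.5]
tcp_rot: [-180.0, 0.0, -125.4]
ft_force: [0.4, -0.6, 1.6]
finger_gap: 10.5
grip_force: 59.6
```

Request:
play_rows(motion=[[[0,0,0,0,0,0],[0,0,0,0,0,0]]])

```text
time: 13.75
tool_pos: [544.5, 318.1, 36.6]
tcp_rot: [-180.0, 0.0, -125.4]
ft_force: [-0.4, 0.5, 1.6]
finger_gap: 10.6
grip_force: 59.6
```

Gripped. Now I peel by turning about the far corner (tool +x, about 176 mm away), up to 10°.

Request:
play_rows(motion=[[[0,0,-0.31,0,-1,0],[0.01,0,-0.61,0,-2,0],[0.02,0,-0.92,0,-3,0],[0.04,0,-1.23,0,-4,0],[0.07,0,-1.53,0,-5,0]]])

```text
time: 14.25
tool_pos: [543.7, 317.2, 51.9]
tcp_rot: [180.0, 5.1, -125.4]
ft_force: [-0.3, -0.1, -0.9]
finger_gap: 10.6
grip_force: 59.3
```

```bash
python3 -c "
from h import *
from bench import optics
s=optics.snapshot('scene'); cv2.imwrite('pics/s2.png',cv2.resize(s['pixels'][160:280,280:440,::-1],None,fx=4,fy=4))"
```

```text
(no output)
```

View pics/s2.png

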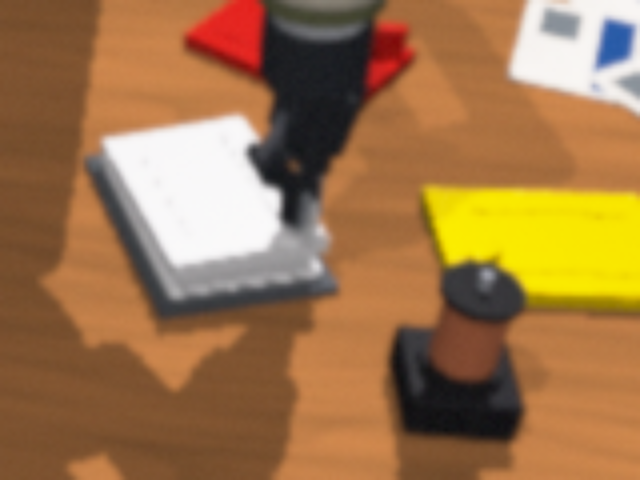

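The cover tips up at the rib corner, with the stack still flat below it (crop (240,290)). I continue the same arc.

Request:
play_rows(motion=[[[0,0,-0.31,0,-1,0],[0.01,0,-0.61,0,-2,0],[0.02,0,-0.92,0,-3,0],[0.04,0,-1.23,0,-4,0],[0.07,0,-1.53,0,-5,0]]])

```text
time: 14.8
tool_pos: [542.5, 315.4, 66.8]
tcp_rot: [180.0, 10.0, -125.4]
ft_force: [0.0, -3.9, -1.4]
finger_gap: 10.3
grip_force: 59.2
```

Request:
play_rows(motion=[[[0,0,0,0,0,0],[0,0,0,0,0,0],[0,0,0,0,0,0]]])

```text
time: 15.1
tool_pos: [542.8, 315.7, 66.8]
tcp_rot: [-180.0, 10.0, -125.4]
ft_force: [0.5, -1.9, -0.1]
finger_gap: 10.8
grip_force: 59.3
```

```bash
python3 -c "
from h import *
from bench import sensors; st=sensors.sense(); print(st['tool_pos'],st['ft_force'],st['grip_force'])
R=Ro.from_euler('xyz',st['tcp_rot'],degrees=True); print(R.inv().apply([0,0,10]))"
```

```text
[542.84897499 315.72511607  66.78268317] [ 0.52172747 -1.87952563 -0.09412508] 59.31096911430359
[-1.73539396e+00 -2.17849187e-03 -9.84826904e+00]
```

Request:
play_rows(motion=[[[-0.05,0,-0.3,0,0,0],[-0.1,0,-0.6,0,0,0],[-0.2,0,-1.1,0,0,0],[-0.35,0,-2,0,0,0],[-0.53,0,-3,0,0,0]]])

```text
time: 15.6
tool_pos: [542.9, 316.0, 98.3]
tcp_rot: [180.0, 10.0, -125.4]
ft_force: [-0.7, -0.4, -0.0]
finger_gap: 10.6
grip_force: 59.3
```

Request:
play_rows(motion=[[[-0.35,0,-2,0,1,0],[-0.8,0,-4.5,0,3,0],[-1.2,0,-7,0,5,0],[-1.6,0,-9,0,8,0],[-1.8,0,-10,0,10,0]]])

```text
time: 16.1
tool_pos: [544.3, 316.9, 203.4]
tcp_rot: [-179.8, 0.2, -125.4]
ft_force: [0.1, 0.1, -1.0]
finger_gap: 10.6
grip_force: 59.3
```

Request:
play_rows(motion=[[[0,0,0,0,0,0],[0,0,0,0,0,0],[0,0,0,0,0,0]]])

```text
time: 16.4
tool_pos: [542.3, 315.7, 197.8]
tcp_rot: [180.0, -0.0, -125.4]
ft_force: [0.0, 0.2, -0.3]
finger_gap: 10.8
grip_force: 59.3
```

```bash
python3 -c "
from h import *
from bench import sensors,optics; st=sensors.sense(); print(st)
a=optics.snapshot('scene'); b=optics.snapshot('top'); pickle.dump(b,open('top2.pkl','wb'))
cv2.imwrite('pics/s3.png',np.hstack([cv2.resize(a['pixels'][140:280,280:420],None,fx=2.8,fy=2.8),cv2.resize(b['pixels'][130:270,110:250],None,fx=2.8,fy=2.8)])[:,:,::-1])"
```

```text
{'time': 16.4, 'joint_pos': array([ 2.55076020e+01,  1.26897325e+01,  8.29419705e+01,  2.37447746e-02,
        8.44253261e+01, -1.19096174e+02]), 'qd': array([-0.13744906,  0.06848621,  0.45128791,  0.02537282,  0.17011479,
        0.04010417]), 'joint_efforts': array([ 1.93388653e-01, -6.22550154e+01, -5.09123397e+01,  1.25202998e-03,
        3.16016456e-03, -1.24602939e-03]), 'tool_pos': array([542.32933035, 315.66240309, 197.77475945]), 'tcp_rot': array([ 1.79951620e+02, -3.83419576e-02, -1.25398527e+02]), 'ft_force': array([ 0.01357341,  0.23961982, -0.34163672]), 'wrist_torque': array([ 0.01818144, -0.03309479,  0.00124389]), 'grip_force': 59.27313029766083, 'finger_gap': 10.82791918820174}
```

View pics/s3.png

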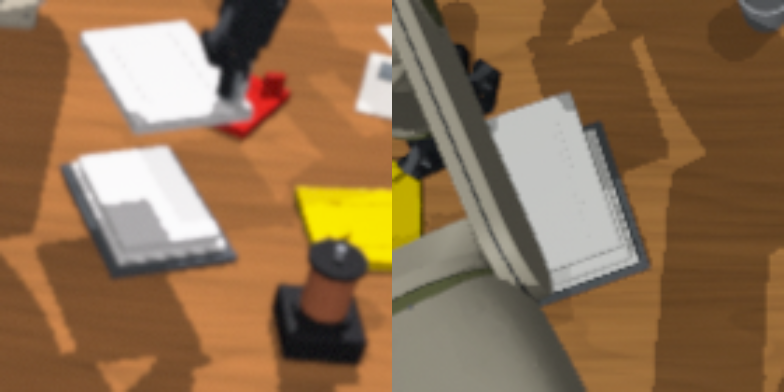

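The cover hangs free and level, and the stack is in place on the table. Turning straight to the tray would pass joint 6's limit, so I use the half-turned orientation: tool yaw 47.3, TCP (456.3, -320.3).

```bash
python3 -c "
from h import *
go([525,188.5,200],234.6-37.5)"
```

```text
shift cm [11.35 -5.95 -0.22] turn [ 3.000e-02 -8.000e-02  3.749e+01]
```

Request:
play_rows(motion=[[[2.3,-1.2,0,0,0,7.5],[4.6,-2.4,0,0,0,15],[6.8,-3.6,0,0,0,22.5],[9.1,-4.8,0,0,0,30],[11.4,-6,-0.2,0,0,37.5]]])

```text
time: 17.0
tool_pos: [524.9, 187.1, 199.8]
tcp_rot: [180.0, -0.1, -163.2]
ft_force: [-0.1, -0.0, -0.1]
finger_gap: 10.5
grip_force: 59.3
```

Request:
play_rows(motion=[[[1.1,-2.3,0,0,0,7.5],[2.2,-4.7,0,0,0,15],[3.2,-7,0,0,0,22.5],[4.3,-9.3,0,0,0,30],[5.4,-11.7,0,0,0,37.5]]])

```text
time: 17.5
tool_pos: [507.9, 59.6, 200.2]
tcp_rot: [-180.0, -0.0, 159.3]
ft_force: [0.4, -0.1, -0.1]
finger_gap: 10.4
grip_force: 59.3
```

```bash
python3 -c "
from h import *
go([491,-66,200],122.1)"
```

```text
shift cm [ -2.86 -12.34   0.02] turn [-1.000e-02 -3.000e-02  3.719e+01]
```

Request:
play_rows(motion=[[[-0.6,-2.5,0,0,0,7.5],[-1.1,-5,0,0,0,15],[-1.7,-7.5,0,0,0,22.5],[-2.2,-10,0,0,0,30],[-2.8,-12.5,0,0,0,37.5]]])

```text
time: 18.0
tool_pos: [490.5, -67.2, 200.3]
tcp_rot: [-180.0, -0.0, 121.8]
ft_force: [1.3, 0.5, -0.4]
finger_gap: 10.9
grip_force: 59.3
```

Request:
play_rows(motion=[[[-2,-1.6,0,0,0,7.5],[-4,-3.3,0,0,0,15],[-6,-4.9,0,0,0,22.5],[-8,-6.6,0,0,0,30],[-9.9,-8.2,0,0,0,37.5]]])

```text
time: 18.5
tool_pos: [473.7, -194.7, 200.3]
tcp_rot: [-180.0, -0.0, 84.3]
ft_force: [-0.6, 0.7, -1.0]
finger_gap: 10.6
grip_force: 59.3
```

```bash
python3 -c "
from h import *
go([456.3,-320.3,180],47.3)"
```

```text
shift cm [-12.67  -0.48   2.02] turn [-3.000e-02 -1.000e-02  3.697e+01]
```

Request:
play_rows(motion=[[[-2.5,-0.1,0.4,0,0,7.4],[-5,-0.2,0.8,0,0,14.8],[-7.6,-0.3,1.2,0,0,22.2],[-10.2,-0.4,1.6,0,0,29.6],[-12.7,-0.5,2,0,0,37]]])

```text
time: 19.0
tool_pos: [456.7, -320.6, 180.0]
tcp_rot: [-180.0, -0.0, 47.3]
ft_force: [0.4, 0.8, -0.2]
finger_gap: 10.6
grip_force: 59.3
```

Request:
play_rows(motion=[[[0,0,0.7,0,0,0],[0,0,1.4,0,0,0],[0,0,2,0,0,0],[0,0,2,0,0,0],[0,0,2,0,0,0]]])

```text
time: 19.5
tool_pos: [457.7, -318.9, 160.7]
tcp_rot: [-180.0, -0.0, 47.7]
ft_force: [-0.2, -0.6, -0.4]
finger_gap: 10.6
grip_force: 59.3
```

Request:
play_rows(motion=[[[0,0,0,0,0,0],[0,0,0,0,0,0],[0,0,0,0,0,0],[0,0,0,0,0,0],[0,0,0,0,0,0]]])

```text
time: 20.0
tool_pos: [457.6, -319.7, 160.9]
tcp_rot: [180.0, -0.0, 47.6]
ft_force: [0.2, 0.1, -1.2]
finger_gap: 10.8
grip_force: 59.3
```

```bash
python3 -c "
from h import *
from bench import sensors,optics; go([456.3,-320.3,160],47.3)
a=optics.snapshot('scene'); b=optics.snapshot('top'); w=wrist('w6'); pickle.dump(b,open('top3.pkl','wb'))
f=lambda x:cv2.resize(x,(390,292))
cv2.imwrite('pics/s4.png',np.vstack([np.hstack([f(a['pixels'][140:260,100:260]),f(b['pixels'][140:260,260:420])]),np.hstack([f(w['pixels']),f(a['pixels'])])])[:,:,::-1])
hsv=cv2.cvtColor(b['pixels'],cv2.COLOR_RGB2HSV); H,S,V=cv2.split(hsv)"
```

```text
shift cm [-0.13 -0.06  0.09] turn [ 0.01 -0.    0.31]
```

View pics/s4.png

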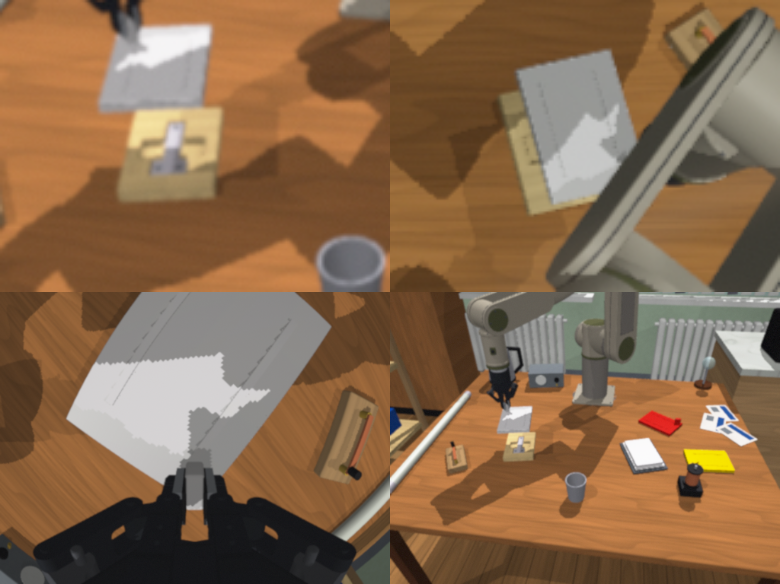

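The cover is level over the tray and touching nothing. The bracket is still in its recess, and the stack and bystanders have not moved. A quick numeric check of the centring and stillness follows, with the hand-in if they are good.

```bash
python3 -c "
from h import *
from bench import sensors,optics,job
s=optics.snapshot('scene'); H,S,V=cv2.split(cv2.cvtColor(s['pixels'],cv2.COLOR_RGB2HSV))
b=blob((S<40)&(V>120),(165,168)); ys,xs=np.nonzero(b); print(xs.min(),xs.max(),ys.min(),ys.max())
c,w,h,a=rect(ray(s,np.c_[xs,ys],158)); print(c,w,h,a)
st=sensors.sense(); print(st['qd'].round(2),st['tool_pos'],st['grip_force'])
if np.hypot(*(c-[511.6,-263.4]))<25 and abs(a-12.1)<8: print('ok',job.hand_in())
"
```

```text
141 186 148 185
[ 515.  -258.6] 204.2 118.9 12.0
[0.04 0.06 0.09 0.03 0.1  0.05] [ 457.55191823 -319.70629204  160.84026453] 59.25322473049164
the job is handed in; nothing more can be done
ok None
```

The job is handed in at about 20 s of the 56 s: the bracket is seated in the recess and let go, and the cover was peeled rib corner first. It is held about 14 cm above the tray, measured within about 6 mm of the tray's centre and 0.1° of its long side. The stack and bystanders looked unmoved in the last image; no verdict came back.

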